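Stand a valve cartridge upright by way of an angled rest

TASK

Stand the valve cartridge upright on its wide dark foot in the middle of the steel dish. Between the tall ends of its grey cradle it can only be gripped from straight above, so first lay it on the blue angled rest, sloping with its foot down against the steel stop, let go of it there, and take it again with a new grip. Set it down gently without dropping it, let go, and leave the red carton, the white tub and the ball bearing where they are.

Things in the scene. Friction and masses are not known exactly. Their poses are not given: they have to be found in the camera images.
- cartridge: round valve cartridge, 120 mm long, 0.25-0.5 kg. Origin mid-length on its axis; x runs from foot to top. Dark foot flange dia 50 from x = -60 to -50 mm; aluminium body dia 30 from -50 to +35 (grip here); brass end dia 24 from +35 to +60. Starts lying level in the cradle, foot towards the robot's right.
- cartridge_foot (a point): centre of the cartridge's flat foot face
- cartridge_top (a point): centre of the cartridge's brass top end, 120 mm from the foot face
- cradle: grey fixed cradle, base 156 x 84 x 8 mm. Origin under its centre, x along the cartridge, whose axis lies 46 mm above the origin on a saddle 26 mm wide, 60 mm long; sides open for fingers. End cheeks 64 mm wide at x = -69 to -75 and +69 to +75 mm, 80 mm high.
- angled_rest: sloping part of the fixed blue rest. Origin: where the cartridge's middle lies when parked, 88 mm above the bench. x points up the 45 degree slope, to the robot's left; z out of the slope. V saddle with orange strips, 26 mm wide, x = -30 to +30, carries the body with its axis on x. Deck 64 mm wide at z = -36. The part may stick by friction and not slide to the stop by itself.
- rest_stop (a point): steel stop plate of the angled rest, 60 mm wide, facing uphill: this point, 60 mm downhill of the rest's origin, is where the centre of the foot face belongs. The plate reaches 8 mm above the point (out of the slope) and 40 mm below.
- dish: round pressed steel dish, fixed, 175 mm across the rim, rim 15 mm high. Origin under its centre; flat floor 2 mm above the bench, about 106 mm across.
- carton: red carton, 69 x 105 x 42 mm, loose, stands behind the work on the left; leave it alone. Origin under its centre.
- tub: white plastic tub with a blue mark, 54 x 70 x 44 mm, loose, behind the work on the right; leave it alone. Origin under its centre.
- bearing: ball bearing 52 mm in diameter, 12 mm high, loose, on the bench near the robot; leave it alone. Origin under its centre.
Things that resemble listed ones, but are neither listed nor needed, are in the scene too. There is more than one size of the cartridge; the one meant has the size given above.

How it is judged:
By the outcome, as a careful person would: the job done as asked, in the order asked, and still so for the second after the job is handed in, with the robot touching nothing.
It also fails if it takes over 54 s, if anything falls off the work surface, if the arm or the gripper's body presses on something with over 40 N, if the wrist force passes 120 N, or if a joint passes its speed limit or range.

ROBOT

A 6-joint arm with a two-finger parallel gripper is mounted at the origin on a cart in front of the work surface, level with it; the furniture and walls round the work are solid. World frame = base frame: x ahead of the robot, y to its left, z up, the work surface at z = 0. Lengths are in m, angles in degrees, forces in N, time in s.
With the tool pointing down it reaches from about 0.25 to 0.725 m from the base axis. Payload 4 kg.
Tool frame: the origin (TCP) lies between the finger pads; the fingertips stand 14 mm ahead of it and the grasp point (between the pads) lies 5 mm behind it; z points along the fingers, y is the line along which they close (so a half turn about z gives the same grasp; the last joint's range is limited). The gripper opens to 85 mm and grips with 20 to 120 N. Pads are 22 mm wide; open, the fingers measure 114 mm over their backs; the gripper's body (76 mm by 85 mm) begins 54 mm behind the grasp point. The pads swing forward as they close: fully open they stand 13 mm farther back than shut.
Start: joints at [72.708, 13.785, 0.286, 76.501, 0, 90], TCP at [0.149, 0.477, 0.245] pointing down, gripper open.
Joint ranges: [-155.79, 155.79], [-60.16, 107.12], [-62.33, 73.08], [-114, 123.19], [-81.49, 82.49], [-180, 180]. Speed limits (degrees/s): [159.86, 159.86, 180, 180, 180, 180].

INTERFACE

Orientations are given as [roll, pitch, yaw] about the fixed x, y, z axes, in that order (R = Rz(yaw) Ry(pitch) Rx(roll)).
In Python, from rig import monitor, read_camera, get_calibration, arm gives the robot as it stands.
- The arm moves only by the tool apply_moves, never from a script. Its argument "rows" is a list of rows, each a list of 4 numbers: the shift along the tool's x, y, z in cm, then the turn about the tool's z in rad. A call has 1 to 8 rows; each row is the pose to reach, as a shift and turn from the pose commanded when the call began, along the tool's axes at that moment; what a row does not reach only later rows make up. A row lasts 1/8 s, in which the tool goes at most 62.5 mm and 10.7 degrees, less where a joint would pass 70% of its speed; a pose out of reach is approached as far as the arm can. A call with a gripper value outside its range is refused whole. "grip" is the opening, from 0 (shut) to 1 (fully open), set as the call begins (left out, the last holds). The fingers move at their own pace and stop on an object; "squeeze" is the grip in N (left out, the last holds). Time passes only in rows, so rows that repeat a pose let the fingers close. It gives the time, the measured TCP pose, the force, the opening and the grip force at its end, in the units of the state.
- monitor.sense(): the state, without advancing time (a new reading comes with each control period).
- read_camera(name): name is "scene" or "side" or "wrist"; returns (picture, depth): 420x560x3 uint8, red, green, blue; 420x560 float32, m along the optical axis (not along the pixel's ray), 0 where there is no reading.
- get_calibration(name): a dict with "mtx" (3x3 intrinsics, pixels), "rvec" (rotation vector, rad) and "tvec" (3), from world to camera coordinates, as OpenCV has them. Camera axes: x right, y down, z forward; pixel columns grow to the right and rows downward; lengths in m; the calibration is good to about 2 mm. A picture is of the moment at which its call begins: read the wrist's pose just before it. get_calibration takes no time and is no camera call; for the wrist camera it gives the pose at the moment of the call.
- arm.close_job(): hands the job in; it is judged then, once.
The state is a dict: "clock": time; "joint_pos": joint angles; "dq": joint speeds; "joint_efforts": joint torques, N m; "tool_pos": TCP position; "eef_rot": TCP orientation; "force": force on the tool from outside, world axes, zero at the start; "torque": the same for the moment, N m; "opening": finger opening in m; "gripper_force": force on a finger pad.
Only numpy, scipy, OpenCV 4.12 (cv2) and the standard library are available. Lean on these libraries where they do the work, as an engineer would, in place of code of your own. Each camera call takes 0.05 s, during which the arm holds its last target. There are 200 camera calls.

## Working session

There is one attempt and no reset: what is moved stays moved. The work goes in short steps, Python scripts to look and compute and a tool call to move; the robot and the scene stay as the last step left them, time stands still between calls to the robot, and variables do not carry over. Pictures are saved under pics/ and viewed, at most 13 in all, crops included, and the job is handed in when it is done.

Besides the shell and the picture viewer there is one more tool, called after "Emit:" as name(argument=value, ...), one argument or row to a line, values as JSON. apply_moves: Moves the arm, as the interface text tells. Its arguments: {"type":"object","properties":{"rows":{"type":"array","items":{"type":"array","items":{"type":"number"}}},"grip":{"type":"number"},"squeeze":{"type":"number"}},"required":["rows"]}

```bash
ls; mkdir -p pics; python3 - <<'E'
from rig import monitor, read_camera, get_calibration
import cv2, numpy as np
for n in ("scene","side"):
    im,d=read_camera(n); c=get_calibration(n)
    cv2.imwrite(f"pics/{n}0.png",im[...,::-1]); np.savez(f"{n}0.npz",im=im,d=d,**c)
    R=cv2.Rodrigues(np.array(c['rvec'],float))[0]; print(n,np.round(-R.T@np.ravel(c['tvec']),3),np.round(c['mtx'],1).tolist(),np.round(R,2).tolist())
print(monitor.sense())
E
```

```text
pics
scene [-0.262 -0.508  0.938] [[437.4, 0.0, 276.4], [0.0, 437.4, 204.9], [0.0, 0.0, 1.0]] [[0.56, -0.83, 0.01], [-0.53, -0.36, -0.77], [0.64, 0.43, -0.64]]
side [ 0.167 -0.772  0.82 ] [[432.3, 0.0, 273.7], [0.0, 432.3, 203.2], [0.0, 0.0, 1.0]] [[0.89, -0.46, -0.02], [-0.29, -0.53, -0.8], [0.35, 0.71, -0.61]]
{'clock': 0.1, 'joint_pos': array([7.27066533e+01, 1.38280879e+01, 2.21339870e-01, 7.65022254e+01,
       1.65756669e-04, 9.00013514e+01]), 'dq': array([ 0.05242701, -0.14553995,  0.13281111,  0.03056989, -0.02209778,
       -0.05711332]), 'joint_efforts': array([-2.90292946e-04, -3.73138189e+01,  2.53010076e+01,  1.08726608e-02,
        9.96725305e-06,  4.35596604e-06]), 'tool_pos': array([0.14846963, 0.47687896, 0.24449955]), 'eef_rot': array([-1.79891027e+02, -1.63186141e-04,  1.62705302e+02]), 'force': array([-0.20416166, -0.97201594, -0.53492945]), 'torque': array([0.01510576, 0.00420662, 0.02935075]), 'gripper_force': 0.0, 'opening': 0.08531383701098302}
```

View pics/scene0.png

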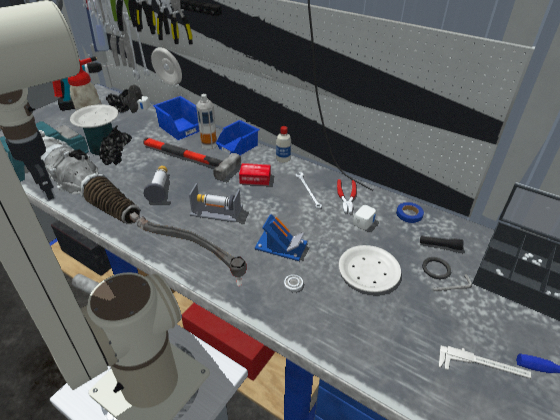

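View pics/side0.png

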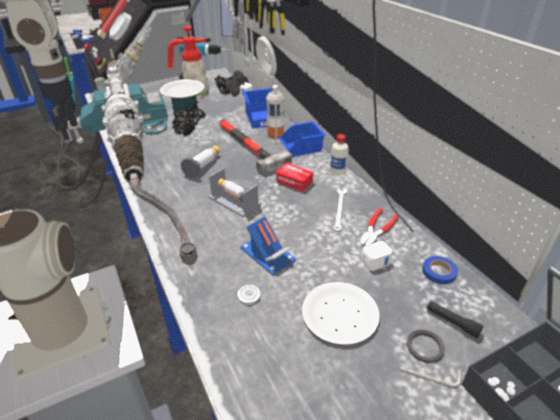

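Scene view: the cartridge in the cradle is at about (215,202). A second, fatter cartridge lies on the bench at (158,183). The blue rest is at (282,238), the dish at (370,269), the bearing at (293,283), the carton at (255,174) and the tub at (365,216). In the side view the cradle is at (235,190), the rest at (268,245) and the dish at (341,313).
The candidates are the one in the cradle (215,202) and the loose one (158,183). The cradle one fits the description, and I'll confirm it with a crop and its length.

```bash
cat > h.py <<'E'
import numpy as np, cv2
from rig import monitor, read_camera, get_calibration
def cam(n, f=None):
    c=np.load(f) if f else get_calibration(n)
    R=cv2.Rodrigues(np.array(c['rvec'],float))[0]; t=np.ravel(c['tvec'])
    return np.array(c['mtx']),R,t
def plane(C,uv,z):
    K,R,t=C; uv=np.atleast_2d(uv); r=np.c_[uv,np.ones(len(uv))]@np.linalg.inv(K).T@R; o=-R.T@t
    return o+r*((z-o[2])/r[:,2])[:,None]
def pts(C,d):
    K,R,t=C; v,u=np.indices(d.shape); r=np.stack([u,v,np.ones_like(u)],-1)@np.linalg.inv(K).T
    P=(r*d[...,None]-t)@R; P[d<=0]=np.nan; return P
def proj(C,X):
    K,R,t=C; p=(np.atleast_2d(X)@R.T+t)@K.T; return p[:,:2]/p[:,2:]
def tri(Cs,uvs):
    A=[];b=[]
    for (K,R,t),uv in zip(Cs,uvs):
        o=-R.T@t; r=R.T@np.linalg.inv(K)@np.r_[uv,1]; r/=np.linalg.norm(r); M=np.eye(3)-np.outer(r,r); A.append(M); b.append(M@o)
    return np.linalg.solve(sum(A),sum(b))
E
python3 - <<'E'
from h import *
out=[]
for n,box,db in (("scene",(140,155,320,265),(325,235,415,305)),("side",(175,135,305,275),(290,270,390,360))):
    f=np.load(n+"0.npz"); C=cam(n,n+"0.npz"); im=f['im']; P=pts(C,f['d'])
    x0,y0,x1,y1=box; s=400/(x1-x0) if n=="side" else 400/(x1-x0)
    out.append(cv2.resize(im[y0:y1,x0:x1],None,fx=s,fy=s,interpolation=cv2.INTER_CUBIC))
    hsv=cv2.cvtColor(im,cv2.COLOR_RGB2HSV)
    # dish
    a,b,c,d=db; Q=P[b:d,a:c].reshape(-1,3); q=Q[(Q[:,2]>.009)&(Q[:,2]<.022)]; 
    print(n,"dish rim c",np.round((q.max(0)+q.min(0))/2,4),np.round(np.ptp(q,0),3))
    # cradle pts
    g=P[y0:y1,x0:x1].reshape(-1,3); 
    for zl,zh in ((.066,.09),(.045,.062)):
        q=g[(g[:,2]>zl)&(g[:,2]<zh)]; q=q[q[:,0]<.7]; print(zl,len(q),np.round(q.min(0),3),np.round(q.max(0),3))
    # blue
    m=cv2.inRange(hsv,(95,110,50),(125,255,255)); B=P[y0:y1,x0:x1][m[y0:y1,x0:x1]>0]; print("blue",len(B),np.round(np.nanmin(B,0),3),np.round(np.nanmax(B,0),3))
    m=cv2.inRange(hsv,(5,110,90),(18,255,255)); B=P[y0:y1,x0:x1][m[y0:y1,x0:x1]>0]; print("orange",len(B),np.round(np.nanmean(B,0),3),np.round(np.nanmin(B,0),3),np.round(np.nanmax(B,0),3))
h=max(o.shape[0] for o in out); out=[cv2.copyMakeBorder(o,0,h-o.shape[0],0,0,0) for o in out]
cv2.imwrite("pics/crop1.png",np.hstack(out)[...,::-1])
E
```

```text
scene dish rim c [ 0.5856 -0.262   0.0153] [0.176 0.175 0.012]
0.066 403 [ 0.451 -0.023  0.066] [0.599 0.477 0.09 ]
0.045 677 [ 0.441 -0.068  0.045] [0.695 0.538 0.062]
blue 1072 [ 0.471 -0.078 -0.002] [0.926 0.256 0.098]
orange 93 [0.532 0.068 0.066] [ 0.51  -0.024  0.004] [0.623 0.286 0.101]
side dish rim c [ 0.5836 -0.262   0.014 ] [0.174 0.174 0.01 ]
0.066 545 [ 0.296 -0.027  0.066] [0.598 0.478 0.09 ]
0.045 753 [ 0.308 -0.068  0.045] [0.684 0.531 0.062]
blue 1492 [ 0.471 -0.078 -0.001] [0.929 0.507 0.098]
orange 105 [0.575 0.153 0.064] [ 0.51  -0.024  0.025] [0.839 0.552 0.097]
```

View pics/crop1.png

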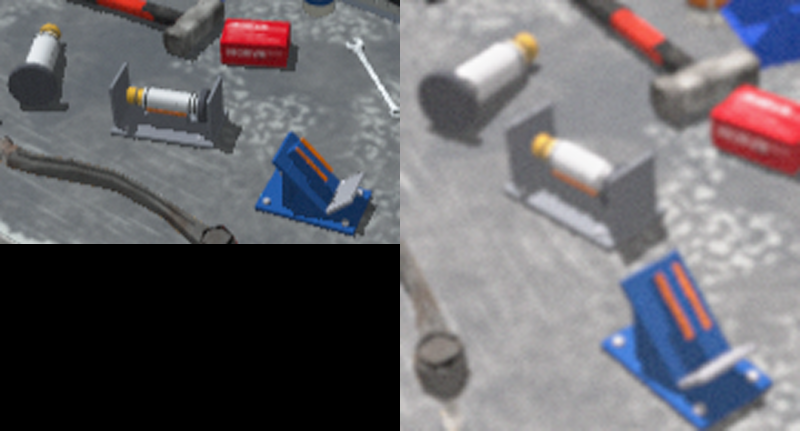

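The crop confirms it. The cradled part (crop 165,100) is the slim cartridge with a brass end left and a dark foot right. The loose one is much fatter. Next I'll refine the cradle and rest.

```bash
python3 - <<'E'
from h import *
for n,cb,rb in (("scene",(185,175,245,225),(250,210,315,262)),("side",(203,165,262,220),(238,212,300,275))):
    f=np.load(n+"0.npz"); C=cam(n,n+"0.npz"); im=f['im']; P=pts(C,f['d']); hsv=cv2.cvtColor(im,cv2.COLOR_RGB2HSV)
    g=P[cb[1]:cb[3],cb[0]:cb[2]].reshape(-1,3); q=g[(g[:,2]>.066)&(g[:,2]<.083)]
    xy=q[:,:2].astype(np.float32)
    _,l,c=cv2.kmeans(xy,2,None,(3,50,1e-5),5,0)
    for i in (0,1):
        a=xy[l.ravel()==i]; print(n,"cheek",len(a),a.min(0),a.max(0),np.median(a,0))
    hm=hsv[cb[1]:cb[3],cb[0]:cb[2]]; G=P[cb[1]:cb[3],cb[0]:cb[2]]
    br=(hm[...,0]>12)&(hm[...,0]<30)&(hm[...,1]>110)&(hm[...,2]>90)
    print(" brass/orange",np.round(G[br][:, :].tolist(),3)[::5].tolist())
    H=hsv[rb[1]:rb[3],rb[0]:rb[2]]; G=P[rb[1]:rb[3],rb[0]:rb[2]]
    o=G[(H[...,0]<18)&(H[...,1]>110)&(H[...,2]>80)]; o=o[np.isfinite(o[:,0])&(o[:,2]>.03)]
    print(" orange",len(o),o.mean(0).round(4),o.min(0).round(4),o.max(0).round(4))
    b=G[(H[...,0]>95)&(H[...,0]<125)&(H[...,1]>110)]; b=b[np.isfinite(b[:,0])]
    s=b[:,2]-b[:,1]; k=b[b[:,2]>.02]; print(" blue deck y-extent/x",k.min(0).round(3),k.max(0).round(3))
    base=b[b[:,2]<.012]; print(" base",cv2.minAreaRect(base[:,:2].astype(np.float32)))
    mm=cv2.minAreaRect(k[k[:,2]>.03][:,:2].astype(np.float32)); print(" deck",mm)
    st=G[(H[...,1]<70)&(G[...,2]>.025)]; print(" stop",len(st),st.mean(0).round(4),st.min(0).round(4),st.max(0).round(4))
E
```

```text
scene cheek 57 [0.48409992 0.27035028] [0.546801   0.34574753] [0.5152783  0.32619807]
scene cheek 67 [0.53778625 0.18378402] [0.598773   0.24618009] [0.5628345  0.19915874]
 brass/orange [[0.524, 0.319, 0.059], [0.526, 0.316, 0.055], [0.516, 0.311, 0.06], [0.516, 0.316, 0.053], [0.52, 0.293, 0.06], [0.518, 0.3, 0.055], [0.516, 0.308, 0.048], [0.513, 0.316, 0.042], [0.52, 0.295, 0.047], [0.535, 0.263, 0.031]]
 orange 68 [ 5.294e-01 -4.000e-04  7.840e-02] [ 0.5101 -0.0244  0.0573] [0.5554 0.0328 0.1014]
 blue deck y-extent/x [ 0.485 -0.035  0.02 ] [0.562 0.049 0.098]
 base ((0.5250551700592041, -0.0018765777349472046), (0.0854959487915039, 0.1405785232782364), 14.519085884094238)
 deck ((0.5214119553565979, 0.010993067175149918), (0.0653630718588829, 0.06951984763145447), 15.511305809020996)
 stop 150 [ 0.5339 -0.0427  0.0443] [ 0.506  -0.0683  0.0257] [0.5697 0.018  0.1046]
side cheek 93 [0.53780955 0.18206778] [0.5978099  0.21896379] [0.5635169  0.19850731]
side cheek 75 [0.4852664  0.31615716] [0.54316753 0.3465411 ] [0.512217   0.32945424]
 brass/orange [[0.522, 0.324, 0.054], [0.52, 0.311, 0.058], [0.515, 0.307, 0.058], [0.513, 0.312, 0.052], [0.513, 0.311, 0.049], [0.513, 0.302, 0.051]]
 orange 78 [ 0.5249 -0.0027  0.0777] [ 0.51   -0.0267  0.0585] [0.547  0.0246 0.0973]
 blue deck y-extent/x [ 0.486 -0.031  0.02 ] [0.559 0.047 0.098]
 base ((0.5252681374549866, -0.002763889729976654), (0.08384611457586288, 0.14041459560394287), 12.875480651855469)
 deck ((0.5209227800369263, 0.009543295949697495), (0.06233743205666542, 0.06633172184228897), 14.800724983215332)
 stop 143 [ 0.532  -0.0282  0.051 ] [ 0.4837 -0.0684  0.0253] [0.5677 0.0472 0.0959]
```

Emit:
apply_moves(
  rows=[
    [-3, -0.6, 0, 0.06],
    [-9, -1.8, 0, 0.19],
    [-15, -3, 0, 0.33],
    [-21, -4.1, 0, 0.46],
    [-27, -5.3, 0, 0.59],
    [-33, -6.4, 0, 0.72],
    [-39, -7.6, 0, 0.84],
    [-43.7, -8.5, 0, 0.885],
  ],
  grip=1,
  squeeze=30,
)

```text
clock: 1.1
tool_pos: [0.5424, 0.2646, 0.2445]
eef_rot: [-179.9, 0.0, 111.8]
force: [-0.3, 0.6, -0.4]
opening: 0.0854
gripper_force: 0.0
```

Emit:
apply_moves(
  rows=[
    [0, 0, 0, 0],
    [0, 0, 0, 0],
    [0, 0, 0, 0],
  ],
)

```text
clock: 1.48
tool_pos: [0.5395, 0.2671, 0.2453]
eef_rot: [-180.0, -0.0, 112.1]
force: [-0.2, 1.0, 0.2]
opening: 0.0854
gripper_force: 0.0
```

```bash
python3 - <<'E'
from h import *
im,d=read_camera("wrist"); c=get_calibration("wrist"); np.savez("w1.npz",im=im,d=d,**c)
cv2.imwrite("pics/w1.png",im[...,::-1]); K,R,t=cam("wrist"); print(-R.T@t,R.round(2).tolist(),K[0,0],monitor.sense()['tool_pos'],monitor.sense()['eef_rot'])
E
```

```text
[0.51242407 0.33547813 0.37397049] [[0.93, 0.38, 0.0], [0.36, -0.89, 0.29], [0.11, -0.27, -0.96]] 300.7514976011421 [0.53953275 0.26724111 0.24552348] [-1.79992428e+02 -5.95001546e-03  1.12116448e+02]
```

View pics/w1.png

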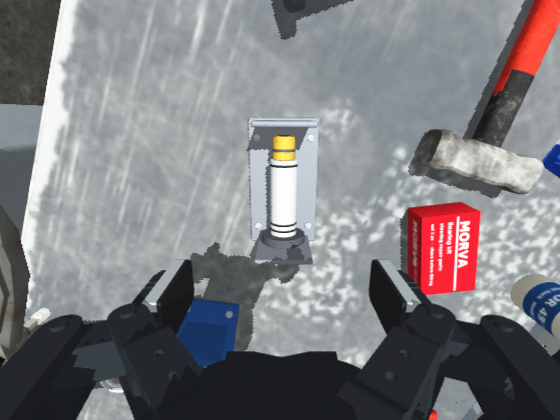

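The wrist view shows the cartridge from brass end (285,140) to foot (281,248), with a cheek at each end and the rest's corner at (210,325). I'll measure the axis.

```bash
python3 - <<'E'
from h import *
f=np.load("w1.npz"); C=cam(0,"w1.npz"); im=f['im']; P=pts(C,f['d'])
hsv=cv2.cvtColor(im,cv2.COLOR_RGB2HSV)
sub=np.zeros(im.shape[:2],bool); sub[125:235,262:305]=True
br=sub&(hsv[...,0]>12)&(hsv[...,0]<32)&(hsv[...,1]>110)
wh=sub&(hsv[...,2]>215)&(hsv[...,1]<40)
mid=[]
for v in range(165,228,4):
    u=np.where(wh[v])[0]
    if len(u)>8: mid.append(((u.min()+u.max())/2,v,len(u)))
X=plane(C,np.array(mid)[:,:2],.048)  # silhouettes near axis height
vx,vy,x0,y0=cv2.fitLine(X[:,:2].astype(np.float32),cv2.DIST_HUBER,0,.01,.01).ravel(); print("axis yaw",np.degrees(np.arctan2(vy,vx)),x0,y0, np.array(mid)[::4].tolist())
d=np.array([vx,vy]); d*=np.sign(d[1]); o=np.array([x0,y0])
v,u=np.where(br); b=P[v,u]; s=(b[:,:2]-o)@d; print("brass s",np.nanmin(s),np.nanmax(s),"top z",np.nanmax(b[:,2]), "rows",v.min(),v.max())
g=P[110:275,240:330].reshape(-1,3); q=g[(g[:,2]>.07)&(g[:,2]<.085)]; s=(q[:,:2]-o)@d; n=(q[:,:2]-o)@[d[1],-d[0]]
a=s>0; print("cheeks s",np.percentile(s[a],[5,95]),np.percentile(s[~a],[5,95]),"n",n[a].min(),n[a].max(),n[~a].min(),n[~a].max(),q[:,2].max())
w=P[wh]; s=(w[:,:2]-o)@d; print("white s",np.nanpercentile(s,[1,99]),np.nanmax(w[:,2]))
bl=P[(hsv[...,0]>100)&(hsv[...,0]<125)&(hsv[...,1]>110)]
gq=g[(g[:,2]>.04)&(g[:,2]<.068)]; s=(gq[:,:2]-o)@d; print("part s",s.min(),s.max())
# cradle mid: white starts
for sc in (-.069,):pass
print("o",o,"d",d)
E
```

```text
axis yaw -69.602615 0.54477257 0.26604202 [[283.0, 165.0, 14.0], [284.5, 181.0, 24.0], [284.0, 197.0, 23.0], [283.5, 213.0, 24.0]]
brass s 0.028348390003331336 0.05785042585245171 top z 0.05991644239008206 rows 136 160
cheeks s [0.06795252 0.07320795] [-0.07467673 -0.05587954] n -0.03419818188672632 0.029263785708227786 -0.030949719964057085 0.03261912319763615 0.08188204490926054
white s [-0.04894137  0.04270148] 0.06257084591359621
part s -0.07322386327336858 0.07392482153442077
o [0.54477257 0.26604202] d [-0.3485292   0.93729794]
```

Emit:
apply_moves(
  rows=[
    [0.4, 0.2, 2, 0],
    [0.9, 0.4, 6, 0],
    [0.9, 0.4, 10, 0],
    [0.9, 0.4, 14, 0],
    [0.9, 0.4, 17, 0],
    [0.9, 0.4, 19, 0],
    [0.9, 0.4, 20.2, 0],
    [0.9, 0.4, 20.4, 0],
  ],
)

```text
clock: 2.52
tool_pos: [0.5402, 0.2766, 0.041]
eef_rot: [-180.0, 0.0, 112.1]
force: [0.8, -0.1, 0.0]
opening: 0.0858
gripper_force: 0.0
```

Emit:
apply_moves(
  rows=[
    [0, 0, 0, 0],
    [0, 0, 0, 0],
    [0, 0, 0, 0],
    [0, 0, 0, 0],
    [0, 0, 0, 0],
    [0, 0, 0, 0],
  ],
  grip=0,
  squeeze=30,
)

```text
clock: 3.28
tool_pos: [0.5388, 0.2754, 0.042]
eef_rot: [-179.8, -0.0, 112.0]
force: [-6.5, -3.2, 7.4]
opening: 0.0288
gripper_force: 29.6
```

Emit:
apply_moves(
  rows=[
    [0, 0, -1, 0],
    [0, 0, -4, 0],
    [0, 0, -8, 0],
    [0, 0, -13, 0],
    [0, 0, -18, 0],
    [0, 0, -20, 0],
    [0, 0, -20, 0],
  ],
)

```text
clock: 4.15
tool_pos: [0.542, 0.2767, 0.2434]
eef_rot: [179.7, -0.0, 112.0]
force: [0.3, 0.6, -5.7]
opening: 0.0294
gripper_force: 30.5
```

Emit:
apply_moves(
  rows=[
    [-2, -0.7, 0, 0],
    [-7, -2.6, 0, 0],
    [-13, -4.8, 0, 0.05],
    [-19, -7, 0, 0.1],
    [-25, -9.3, 0, 0.14],
    [-30, -11.2, 0, 0.14],
    [-34, -12.8, 0, 0.14],
    [-34, -12.8, 0, 0.14],
  ],
)

```text
clock: 5.15
tool_pos: [0.5478, -0.0911, 0.239]
eef_rot: [-179.8, -0.0, 103.6]
force: [0.2, 0.2, -4.7]
opening: 0.0292
gripper_force: 30.5
```

```bash
python3 - <<'E'
from h import *
im,d=read_camera("wrist"); c=get_calibration("wrist"); np.savez("w2.npz",im=im,d=d,**c)
im2,d2=read_camera("side"); 
s=monitor.sense(); print(s['tool_pos'],s['eef_rot'],s['opening'],s['force'])
p=proj(cam("side"),s['tool_pos'])[0].astype(int); print(p)
x,y=np.clip(p-70,0,[420,280]); a=cv2.resize(im2[y:y+140,x:x+140],(420,420),interpolation=cv2.INTER_CUBIC)
cv2.imwrite("pics/w2.png",np.hstack([im[:,90:470],a])[...,::-1])
E
```

```text
[ 0.54822837 -0.08784191  0.2395079 ] [-1.79810245e+02 -1.05562967e-01  1.03858431e+02] 0.029469870055236012 [-0.15933164  0.41279024 -4.61388951]
[290 197]
```

View pics/w2.png

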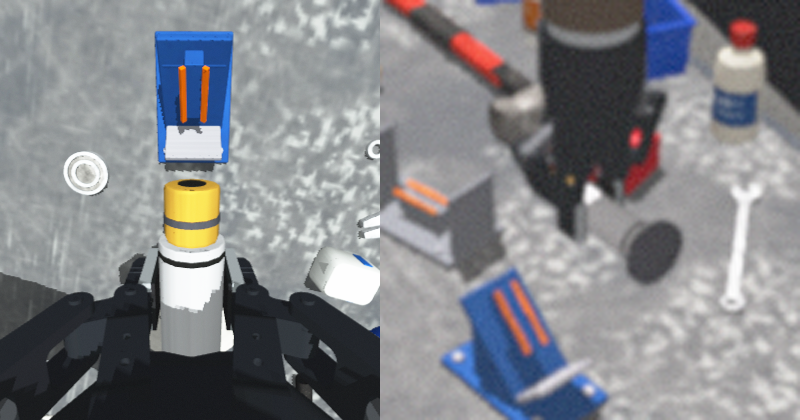

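The wrist view shows the rest straight ahead: orange strips at (183,95) and (205,95), stop plate at (193,142) in the crop. The part is held with its brass end nearest the camera. I'll measure the part tilt and the rest pose.

```bash
python3 - <<'E'
from h import *
f=np.load("w2.npz"); C=cam(0,"w2.npz"); im=f['im']; P=pts(C,f['d']); hsv=cv2.cvtColor(im,cv2.COLOR_RGB2HSV)
T=np.array([0.5482,-0.0878,0.2395]); a=np.radians(103.86); h=np.array([np.cos(a),np.sin(a)])
# part: ridge (highest) in held frame
sub=P[175:350,250:320].reshape(-1,3); sub=sub[sub[:,2]>.15]; s=(sub[:,:2]-T[:2])@h; n=(sub[:,:2]-T[:2])@[h[1],-h[0]]
for lo in np.arange(-.04,.08,.01):
    k=(s>lo)&(s<lo+.01)
    if k.sum()>20: print("s",round(lo+.005,3),"ztop",np.percentile(sub[k,2],97).round(4),"n",np.percentile(n[k],[3,97]).round(3))
W=np.zeros(im.shape[:2],bool); W[25:170,235:330]=True
o=P[W&(hsv[...,0]<15)&(hsv[...,1]>130)]; o=o[(o[:,2]>.04)&(o[:,2]<.12)]
print("orange",len(o)); 
c=o.mean(0); _,_,V=np.linalg.svd(o-c); print(c,V.round(3))
xy=o[:,:2]; vx=V[0,:2]*np.sign(V[0,1]); print("yaw strips",np.degrees(np.arctan2(vx[1],vx[0])),"slope",np.degrees(np.arctan2(abs(V[0,2]),np.hypot(*V[0,:2]))))
bl=P[W&(hsv[...,0]>100)&(hsv[...,0]<125)&(hsv[...,1]>110)]; bl=bl[np.isfinite(bl[:,0])]
base=bl[bl[:,2]<.014]; 
u=vx/np.linalg.norm(vx); nn=np.array([u[1],-u[0]])
dk=bl[bl[:,2]>.03]
for nm,q in (("orange",o),("deck",dk),("base",base)):
    S=q[:,:2]@u;N=q[:,:2]@nn; print(nm,"S",np.percentile(S,[1,99]).round(4),"N",np.percentile(N,[1,50,99]).round(4),"z",np.percentile(q[:,2],[1,99]).round(4))
# stop plate: grey points above slope
g=P[115:170,240:330].reshape(-1,3); g=g[(g[:,2]>.02)&(g[:,2]<.08)]; hs=hsv[115:170,240:330].reshape(-1,3)
gg=P[W&(hsv[...,1]<50)]; gg=gg[(gg[:,2]>.025)&(gg[:,2]<.08)]; S=gg[:,:2]@u;N=gg[:,:2]@nn
print("stop",len(gg),"S",np.percentile(S,[2,50,98]).round(4),"N",np.percentile(N,[2,50,98]).round(4),"z",np.percentile(gg[:,2],[2,50,98]).round(4)); k=gg[:,2]>np.percentile(gg[:,2],90); print("tip",S[k].mean(),gg[k,2].mean())
print("u",u,"nn",nn)
E
```

```text
s -0.035 ztop 0.2532 n [-0.014  0.015]
s -0.025 ztop 0.2576 n [-0.013  0.014]
s -0.015 ztop 0.2581 n [-0.013  0.015]
s -0.005 ztop 0.2625 n [-0.013  0.015]
s 0.005 ztop 0.2613 n [-0.013  0.017]
s 0.015 ztop 0.2584 n [-0.012  0.014]
s 0.025 ztop 0.2569 n [-0.012  0.013]
s 0.035 ztop 0.2559 n [-0.011  0.011]
s 0.045 ztop 0.2554 n [-0.01   0.011]
orange 682
[0.52827918 0.00157122 0.08152146] [[ 0.163 -0.688 -0.707]
 [ 0.976  0.218  0.012]
 [ 0.146 -0.692  0.707]]
yaw strips 103.30539864713319 slope 45.012956532776805
orange S [-0.1428 -0.0996] N [0.5019 0.5212 0.5267] z [0.0582 0.1004]
deck S [-0.138  -0.0738] N [0.4834 0.5146 0.5458] z [0.0314 0.0959]
base S [-0.1905 -0.0494] N [0.472  0.5064 0.556 ] z [-0.0005  0.0099]
stop 1602 S [-0.1813 -0.1677 -0.1536] N [0.4861 0.5145 0.5429] z [0.0257 0.0397 0.0509]
tip -0.1790968415624267 0.05041889075231143
u [-0.23014143  0.97315719] nn [0.97315719 0.23014143]
```

Emit:
apply_moves(
  rows=[
    [3, 0.1, 0, 0.01],
    [8, 0.2, 0, 0.01],
    [9.3, 0.2, 2, 0.01],
    [9.3, 0.2, 5, 0.01],
    [9.3, 0.2, 8, 0.01],
    [9.3, 0.2, 10.5, 0.01],
    [9.3, 0.2, 11.4, 0.01],
    [9.3, 0.2, 11.4, 0.01],
  ],
  squeeze=20,
)

```text
clock: 6.25
tool_pos: [0.5285, 0.0045, 0.1268]
eef_rot: [-179.9, -0.0, 103.5]
force: [0.4, 0.7, -4.0]
opening: 0.0288
gripper_force: 30.4
```

Emit:
apply_moves(
  rows=[
    [-0.1, -0.08, 0.8, 0],
    [-0.1, -0.08, 1.4, 0],
    [-0.1, -0.08, 1.8, 0],
    [-0.1, -0.08, 2.1, 0],
    [-0.15, -0.08, 2.4, 0],
    [-0.15, -0.08, 2.7, 0],
  ],
  squeeze=20,
)

```text
clock: 7.0
tool_pos: [0.5297, 0.0006, 0.1026]
eef_rot: [179.9, 0.2, 103.4]
force: [-4.1, -5.2, 12.2]
opening: 0.0288
gripper_force: 34.1
```

Emit:
apply_moves(
  rows=[
    [0, 0, 0.3, 0],
    [0, 0, 0.5, 0],
    [0, 0, 0.7, 0],
    [0, 0, 0.9, 0],
  ],
)

```text
clock: 7.5
tool_pos: [0.5289, -0.0001, 0.0946]
eef_rot: [179.9, 0.3, 103.3]
force: [-8.8, -6.8, 15.9]
opening: 0.0288
gripper_force: 38.6
```

```bash
python3 - <<'E'
from h import *
s=monitor.sense(); print(s['tool_pos'],s['eef_rot'],s['opening'],s['force'],s['gripper_force'])
im,d=read_camera("wrist"); c=get_calibration("wrist"); np.savez("w3.npz",im=im,d=d,**c)
im2,d2=read_camera("side"); c=get_calibration("side"); np.savez("s3.npz",im=im2,d=d2,**c)
p=proj(cam("side"),s['tool_pos'])[0].astype(int)
x,y=p-60; a=cv2.resize(im2[y:y+120,x:x+120],(420,420),interpolation=cv2.INTER_CUBIC)
cv2.imwrite("pics/w3.png",np.hstack([im[:,90:470],a])[...,::-1])
E
```

```text
[ 5.28917439e-01 -6.01684065e-05  9.46465097e-02] [179.92190734   0.26963127 103.34189204] 0.02882723725619193 [-8.8407214  -6.77736171 15.91091797] 38.64257454872131
```

View pics/w3.png

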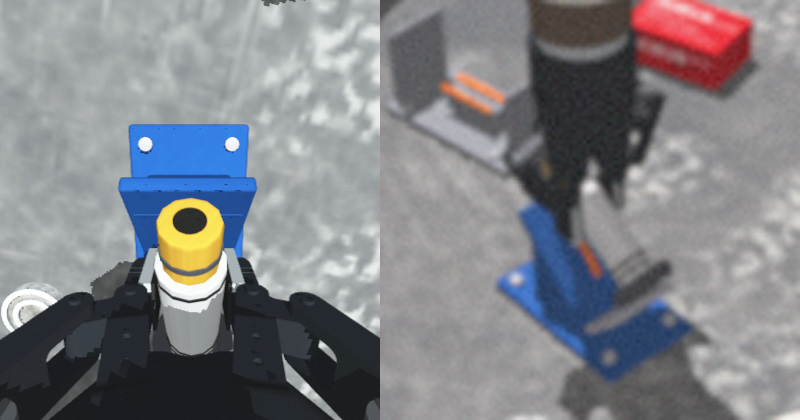

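The part has tilted to about 40° on the saddle, foot to the right just above the stop. I'll finish lowering, shift sideways a little and nudge it down the slope.

Emit:
apply_moves(
  rows=[
    [0, -0.06, 0.1, 0],
    [0, -0.12, 0.2, 0],
    [0, -0.12, 0.3, 0],
    [-0.1, -0.12, 0.4, 0],
    [-0.2, -0.12, 0.5, 0],
    [-0.3, -0.12, 0.6, 0],
  ],
)

```text
clock: 8.35
tool_pos: [0.5284, -0.0009, 0.0913]
eef_rot: [179.8, -0.0, 103.4]
force: [-16.6, 1.6, 37.7]
opening: 0.029
gripper_force: 44.3
```

```bash
cat > tilt.py <<'E'
from h import *
import sys
# axis of held/parked part from brass rim: fit from wrist depth brass+white pts
def tilt(name="wrist",verbose=True):
    im,d=read_camera(name); C=cam(name); P=pts(C,d); hsv=cv2.cvtColor(im,cv2.COLOR_RGB2HSV); s=monitor.sense()
    T=s['tool_pos']; a=np.radians(s['eef_rot'][2]); h=np.array([np.cos(a),np.sin(a)])
    R=np.linalg.norm(P-T,axis=2)<.11
    b=R&(hsv[...,0]>15)&(hsv[...,0]<32)&(hsv[...,1]>120)&(hsv[...,2]>80)
    w=R&(hsv[...,1]<30)&(hsv[...,2]>170)
    for nm,m in (("brass",b),("white",w)):
        q=P[m]; S=(q[:,:2]-T[:2])@h; N=(q[:,:2]-T[:2])@[h[1],-h[0]]; k=abs(N)<.005
        if k.sum()>15:
            S,z=S[k],q[k,2]-T[2]
            A=np.polyfit(S,z,1); r=abs(z-np.polyval(A,S))<.003
            c=np.c_[S,z][r]; m0=c.mean(0); V=np.linalg.svd(c-m0)[2][0]; print(nm,k.sum(),"angle",np.degrees(np.arctan2(V[1],V[0]))%180,"mid",m0.round(4),"S",S.min().round(4),S.max().round(4),"z",z.min().round(4),z.max().round(4))
    return im
if __name__=="__main__": 
    s=monitor.sense(); print(s['clock'],s['tool_pos'],s['force'],s['gripper_force']); im=tilt()
E
python3 tilt.py
```

```text
8.35 [ 0.52837513 -0.00086467  0.09133604] [-16.57808212   1.64901712  37.69075804] 44.27945137023926
brass 1566 angle 175.64560019421344 mid [0.0252 0.041 ] S 0.0101 0.0426 z 0.0278 0.0467
white 431 angle 24.834747152534305 mid [0.0065 0.0311] S -0.0039 0.0423 z 0.0241 0.034
```

Emit:
apply_moves(
  rows=[
    [0, -0.1, -0.2, 0],
    [0, -0.15, -0.35, 0],
    [0, -0.15, -0.35, 0],
  ],
)

```text
clock: 8.78
tool_pos: [0.5281, -0.001, 0.0917]
eef_rot: [179.7, -0.0, 103.4]
force: [-3.8, 0.6, 9.5]
opening: 0.0292
gripper_force: 41.3
```

Emit:
apply_moves(
  rows=[
    [0, 0, 0, 0],
    [0, 0, 0, 0],
    [0, 0, 0, 0],
    [0, 0, 0, 0],
  ],
  grip=0.6,
)

```text
clock: 9.28
tool_pos: [0.5268, -0.0015, 0.0886]
eef_rot: [-180.0, 0.0, 103.4]
force: [0.3, -0.1, -0.4]
opening: 0.0512
gripper_force: 0.0
```

```bash
cat > look.py <<'E'
from h import *
import sys
s=monitor.sense(); print(s['clock'],s['tool_pos'],s['eef_rot'],s['force'],s['opening'])
C=cam("wrist"); im,d=read_camera("wrist"); P=pts(C,d); hsv=cv2.cvtColor(im,cv2.COLOR_RGB2HSV)
O=np.array([.5304,-.0071,.088]); u=np.array([-.2301,.9732]); nn=np.array([.9732,.2301])
# brass end face: highest-along-axis brass pts; coordinates in rest frame
X=P-O; S=X[...,:2]@u; N=X[...,:2]@nn; x=.7071*(S+X[...,2]); z=.7071*(X[...,2]-S)
b=(hsv[...,0]>15)&(hsv[...,0]<32)&(hsv[...,1]>120)&(hsv[...,2]>80)&(abs(x)<.1)&(abs(N)<.05)&(abs(z)<.05)
print("brass x",np.percentile(x[b],[1,50,99]).round(4),"z",np.percentile(z[b],[1,99]).round(4),"N",np.percentile(N[b],[1,99]).round(4))
k=b&(z>.008)
A=np.polyfit(x[k],z[k],1); print("slope of brass top vs rest axis deg",np.degrees(np.arctan(A[0])))
w=(hsv[...,1]<30)&(hsv[...,2]>170)&(abs(x)<.05)&(abs(N)<.006)&(z>.005)&(z<.03)
if w.sum()>20: A=np.polyfit(x[w],z[w],1); print("white",w.sum(),np.degrees(np.arctan(A[0])),"z0",A[1],x[w].min(),x[w].max())
if len(sys.argv)>1: cv2.imwrite(sys.argv[1],im[...,::-1])
E
python3 look.py
```

```text
9.275 [ 0.52675072 -0.00150117  0.08862589] [-1.79986445e+02  1.46405660e-03  1.03403286e+02] [ 0.25022025 -0.0600407  -0.44296098] 0.05124394794049814
brass x [0.0362 0.0565 0.058 ] z [-0.0072  0.0149] N [-0.0119  0.0097]
slope of brass top vs rest axis deg -11.486637322701089
white 360 -24.604470363018088 z0 0.03024180382185114 0.026700726762454174 0.03408944814038362
```

Emit:
apply_moves(
  rows=[
    [0, 0, -1, 0],
    [0, 0, -4, 0],
    [0, 0, -9, 0],
    [-2, 0, -12, 0],
    [-6, 0, -14, 0],
    [-9, 0, -14, 0],
    [-9, 0, -14, 0],
  ],
  grip=0.75,
)

```text
clock: 10.2
tool_pos: [0.5481, -0.0908, 0.2297]
eef_rot: [179.9, 0.0, 103.2]
force: [0.3, -0.0, -0.4]
opening: 0.064
gripper_force: 0.0
```

```bash
python3 look.py pics/_w4.png; python3 - <<'E'
from h import *
im=cv2.imread("pics/_w4.png"); im2,_=read_camera("side")
p=proj(cam("side"),[.53,-.01,.08])[0].astype(int); x,y=p-50
a=cv2.resize(im2[y:y+100,x:x+100,::-1],(420,420),interpolation=cv2.INTER_CUBIC)
cv2.imwrite("pics/w4.png",np.hstack([im[:,90:470],a]))
E
```

```text
10.2 [ 0.54811103 -0.09083112  0.2296676 ] [1.79918231e+02 4.55163897e-02 1.03229024e+02] [ 0.29006868 -0.00299373 -0.36173487] 0.0640386719844053
brass x [0.0336 0.0524 0.0576] z [-0.0062  0.0156] N [-0.0121  0.0099]
slope of brass top vs rest axis deg -3.6085802418677435
white 952 -0.514516063794822 z0 0.01711682100921876 -0.04994304329337469 0.033468440605317916
```

View pics/w4.png

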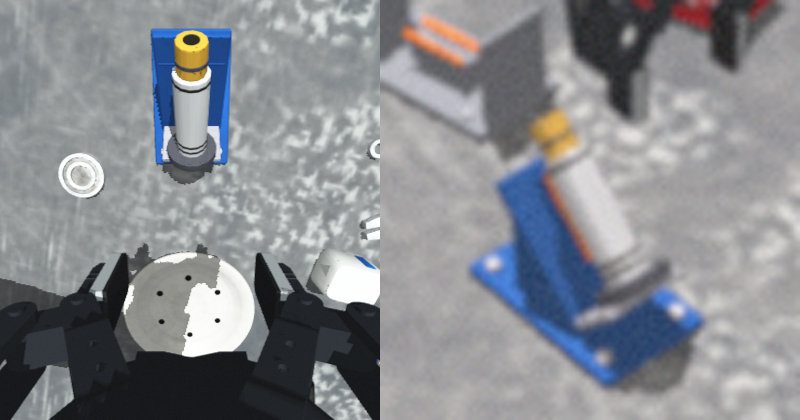

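Parked as asked. The part lies on the saddle within 0.5° of the 45° slope, foot at the stop (crop 190,150 left, 610,300 right), and it's released. Next I'll take the new grip.

Emit:
apply_moves(
  rows=[
    [3, 0.1, 0, 0],
    [7.5, 0.1, 0, 0],
    [9.2, 0.1, 2, 0],
    [9.2, 0.1, 6, 0],
    [9.2, 0.1, 10, 0],
    [9.2, 0.1, 12.5, 0],
    [9.2, 0.1, 13.7, 0],
    [9.2, 0.1, 13.7, 0],
  ],
)

```text
clock: 11.3
tool_pos: [0.5266, 0.0013, 0.0914]
eef_rot: [-179.9, -0.0, 103.5]
force: [0.2, -0.9, 0.4]
opening: 0.0638
gripper_force: 0.0
```

Emit:
apply_moves(
  rows=[
    [0, 0, 0, 0],
    [0, 0, 0, 0],
    [0, 0, 0, 0],
    [0, 0, 0, 0],
    [0, 0, 0, 0],
    [0, 0, 0, 0],
  ],
  grip=0,
  squeeze=20,
)

```text
clock: 12.05
tool_pos: [0.527, 0.0005, 0.0932]
eef_rot: [180.0, 0.0, 103.4]
force: [-3.8, -0.0, 4.9]
opening: 0.0292
gripper_force: 20.5
```

Emit:
apply_moves(
  rows=[
    [0, 0, -0.5, 0],
    [0, 0, -2, 0],
    [0, 0, -5, 0],
    [0, 0, -9, 0],
    [0, 0, -12, 0],
    [0, 0, -12, 0],
  ],
)

```text
clock: 12.8
tool_pos: [0.5293, 0.0007, 0.215]
eef_rot: [179.6, 0.1, 103.4]
force: [0.5, -0.3, -4.2]
opening: 0.0296
gripper_force: 20.7
```

```bash
cat > held.py <<'E'
from h import *
# tilt of held part from side+scene depth: points near TCP in the tool's x-z plane
s=monitor.sense(); T=s['tool_pos']; a=np.radians(s['eef_rot'][2]); hh=np.array([np.cos(a),np.sin(a)]); nn=np.array([hh[1],-hh[0]])
print(s['clock'],T.round(4),s['force'].round(1),s['gripper_force'])
im,d=read_camera("wrist"); C=cam("wrist"); P=pts(C,d)-T; hsv=cv2.cvtColor(im,cv2.COLOR_RGB2HSV)
S=P[...,:2]@hh;N=P[...,:2]@nn;Z=P[...,2]
b=(hsv[...,0]>15)&(hsv[...,0]<32)&(hsv[...,1]>120)&(hsv[...,2]>80)&(np.hypot(S,Z)<.1)
dark=(hsv[...,2]<75)&(np.hypot(S,Z)<.08)&(abs(N)<.009)
# top face plane: brass points + hole; fit plane to extreme brass ring around dark hole
print("brass S",np.percentile(S[b],[1,99]).round(4),"Z",np.percentile(Z[b],[1,99]).round(4),"N",np.percentile(N[b],[1,99]).round(4))
k=b&(abs(N)<.004); 
for lo in np.arange(-.02,.06,.006):
    m=k&(S>lo)&(S<lo+.006)
    if m.sum()>5: print(round(lo+.003,3),np.median(Z[m]).round(4),end=" | ")
print()
im2,d2=read_camera("side"); C2=cam("side"); Q=pts(C2,d2)-T; S=Q[...,:2]@hh;N=Q[...,:2]@nn;Z=Q[...,2]; h2=cv2.cvtColor(im2,cv2.COLOR_RGB2HSV)
m=(h2[...,2]<90)&(Z<-.025)&(np.hypot(S,Z+.0)<.12)&(abs(N)<.035); q=np.c_[S[m],N[m],Z[m]]
print("dark foot pts",len(q),q.mean(0).round(4),q.min(0).round(4),q.max(0).round(4))
if len(q)>30: V=np.linalg.svd(q-q.mean(0))[2][2]; V*=np.sign(V[2]); print("foot normal tilt deg",np.degrees(np.arctan2(V[2],V[0])),V.round(2))
import sys
if len(sys.argv)>1:
    p=proj(C2,T-[0,0,.03])[0].astype(int); x,y=p-50; x=max(x,0);y=max(y,0)
    r=cv2.resize(im2[y:y+100,x:x+100],(420,420),interpolation=cv2.INTER_CUBIC); cv2.imwrite(sys.argv[1],np.hstack([im[:,90:470],r])[...,::-1])
E
python3 held.py pics/w5.png
```

```text
12.8 [0.5293 0.0007 0.215 ] [ 0.5 -0.3 -4.2] 20.692828595638275
brass S [0.0079 0.0371] Z [0.027  0.0425] N [-0.0117  0.01  ]
0.007 0.0276 | 0.013 0.0356 | 0.019 0.0413 | 0.025 0.0405 | 0.031 0.0309 | 0.037 0.0292 | 
dark foot pts 44 [-0.0614 -0.0129 -0.0339] [-0.0688 -0.0284 -0.045 ] [-0.0499  0.012  -0.0275]
foot normal tilt deg 41.72786122459835 [0.75 0.03 0.67]
```

View pics/w5.png

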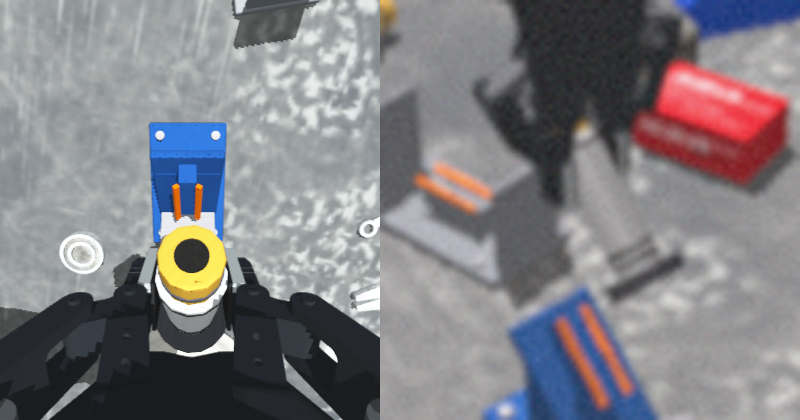

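The new grip holds the part at about 46° (foot at lower right in the side crop, 645,265). I'll carry it over the dish and use the dish's right inner wall to swing it up in the pads.

Emit:
apply_moves(
  rows=[
    [-2, 0, 0, 0],
    [-6.5, -0.1, 0, 0],
    [-12, -0.3, 0, 0],
    [-18, -0.4, 0, 0],
    [-23.5, -0.6, 0, 0],
    [-27.5, -0.7, 0, 0],
    [-28.8, -0.7, 0, 0],
    [-28.8, -0.7, 0, 0],
  ],
)

```text
clock: 13.9
tool_pos: [0.5862, -0.2821, 0.2096]
eef_rot: [-179.8, -0.1, 103.3]
force: [0.8, 1.1, -5.2]
opening: 0.0295
gripper_force: 20.8
```

Emit:
apply_moves(
  rows=[
    [0, 0, 2, 0],
    [0, 0, 6, 0],
    [0, 0, 9, 0],
    [0, 0, 11.5, 0],
    [0, 0, 12.5, 0],
    [0, 0, 12.5, 0],
  ],
)

```text
clock: 14.65
tool_pos: [0.5868, -0.2799, 0.0863]
eef_rot: [-179.9, -0.1, 103.5]
force: [-0.1, -0.2, -5.2]
opening: 0.0291
gripper_force: 20.6
```

```bash
cat > scn.py <<'E'
from h import *
# part silhouette in the vertical tool x-z plane through TCP, from scene & side; prints foot points in tool frame (S,Z)
s=monitor.sense(); T=s['tool_pos']; a=np.radians(s['eef_rot'][2]); hh=np.array([np.cos(a),np.sin(a)]); nn=np.array([hh[1],-hh[0]])
print(s['clock'],T.round(4),s['eef_rot'].round(1),s['force'].round(1)); D=np.array([.5846,-.262]); print("TCP rel dish S,N",(T[:2]-D)@hh,(T[:2]-D)@nn)
im,d=read_camera("side"); C=cam("side"); Q=pts(C,d); 
r=(Q[...,:2]-T[:2]); S=r@hh; N=r@nn; Z=Q[...,2]
m=(abs(N)<.03)&(S>-.1)&(S<.06)&(Z>.022)&(Z<T[2]-.012); q=np.c_[S[m],N[m],Z[m]-T[2]]
hsv=cv2.cvtColor(im,cv2.COLOR_RGB2HSV); v=hsv[...,2][m]; f=v<95
print("all",len(q),"foot",f.sum(),q[f].min(0).round(3) if f.sum() else 0,q[f].max(0).round(3) if f.sum() else 0)
w=~f
for z0 in np.arange(-.08,-.01,.008):
    k=w&(abs(q[:,2]-z0)<.004)
    if k.sum()>3: print(round(z0,3),"S",q[k,0].min().round(4),q[k,0].max().round(4),k.sum(),end=" | ")
print()
import sys
if len(sys.argv)>1:
    p=proj(C,T-[0,0,.03])[0].astype(int); x,y=p-60; cr=im[y:y+120,x:x+120]
    i2,_=read_camera("scene"); p=proj(cam("scene"),T-[0,0,.03])[0].astype(int); x,y=p-50; c2=i2[y:y+100,x:x+100]
    cv2.imwrite(sys.argv[1],np.hstack([cv2.resize(c,(400,400),interpolation=cv2.INTER_CUBIC) for c in (cr,c2)])[...,::-1])
E
python3 scn.py
```

```text
14.65 [ 0.5868 -0.2799  0.0863] [-1.799e+02 -1.000e-01  1.035e+02] [-0.1 -0.2 -5.2]
TCP rel dish S,N -0.017904430447014057 -0.002052358049400084
all 369 foot 132 [-0.069 -0.027 -0.05 ] [-0.037  0.014 -0.024]
-0.056 S -0.0478 -0.0317 7 | -0.048 S -0.0551 -0.0377 5 | -0.04 S -0.0626 -0.0377 15 | -0.032 S -0.0693 -0.0276 63 | -0.024 S -0.0542 -0.0177 69 | -0.016 S -0.045 -0.0033 78 |
```

Emit:
apply_moves(
  rows=[
    [-0.5, 0.1, 0.8, 0],
    [-0.8, 0.2, 1.2, 0],
    [-0.8, 0.2, 1.5, 0],
    [-0.8, 0.2, 1.7, 0],
  ],
)

```text
clock: 15.2
tool_pos: [0.5912, -0.2883, 0.0707]
eef_rot: [180.0, 0.0, 103.4]
force: [-2.3, 3.0, 6.8]
opening: 0.0295
gripper_force: 21.7
```

Emit:
apply_moves(
  rows=[
    [-0.4, 0, -0.1, 0],
    [-0.8, 0, -0.22, 0],
    [-1.26, 0, -0.4, 0],
    [-1.7, 0, -0.5, 0],
  ],
)

```text
clock: 15.7
tool_pos: [0.5949, -0.3031, 0.0763]
eef_rot: [179.9, -0.2, 103.5]
force: [-3.4, 6.9, 6.2]
opening: 0.0296
gripper_force: 23.4
```

```bash
python3 scn.py pics/d1.png
```

```text
15.7 [ 0.5949 -0.3031  0.0763] [179.9  -0.2 103.5] [-3.4  6.9  6.2]
TCP rel dish S,N -0.04239571059600032 0.00045859753892339564
all 390 foot 161 [-0.061 -0.028 -0.054] [-0.025  0.019 -0.032]
-0.048 S -0.0447 -0.0233 11 | -0.04 S -0.047 -0.0198 48 | -0.032 S -0.0443 -0.0106 50 | -0.024 S -0.0398 -0.0052 61 | -0.016 S -0.0332 -0.0062 58 |
```

View pics/d1.png

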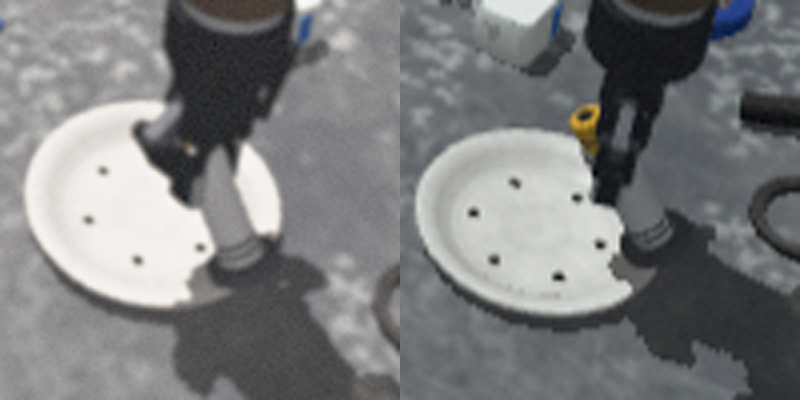

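The part is rotating in the grip as planned, now about 56°. The foot's lower edge bears on the dish's right wall (235,265 in the left crop). I'll continue along the arc.

Emit:
apply_moves(
  rows=[
    [-0.4, 0, -0.1, 0],
    [-0.8, 0, -0.18, 0],
    [-1.2, 0, -0.24, 0],
    [-1.6, 0, -0.27, 0],
    [-1.9, 0, -0.27, 0],
  ],
)

```text
clock: 16.42
tool_pos: [0.5995, -0.3223, 0.0803]
eef_rot: [179.9, -0.1, 103.4]
force: [-5.1, 5.4, 11.3]
opening: 0.0289
gripper_force: 24.3
```

```bash
python3 scn.py; python3 held.py|tail -4
```

```text
16.425 [ 0.5995 -0.3223  0.0803] [ 1.799e+02 -1.000e-01  1.034e+02] [-5.1  5.4 11.3]
TCP rel dish S,N -0.06212120771859192 0.0004922659949961617
all 382 foot 165 [-0.045 -0.028 -0.058] [-0.009  0.021 -0.041]
-0.056 S -0.0395 -0.0065 14 | -0.048 S -0.032 -0.0158 36 | -0.04 S -0.031 -0.0043 41 | -0.032 S -0.0273 -0.0003 44 | -0.024 S -0.0259 -0.0016 43 | -0.016 S -0.0208 -0.0029 39 | 
brass S [0.0088 0.0294] Z [0.0359 0.0531] N [-0.0103  0.0116]
0.007 0.0525 | 0.013 0.0518 | 0.025 0.0465 | 0.031 0.045 | 
dark foot pts 917 [-0.0513 -0.006  -0.076 ] [-0.0902 -0.035  -0.0856] [-0.0089  0.0349 -0.0405]
foot normal tilt deg 110.07327702311699 [-0.34 -0.01  0.94]
```

Emit:
apply_moves(
  rows=[
    [0.5, 0, -1, 0],
    [2, 0, -2.5, 0],
    [5, 0, -2.5, 0],
    [7.5, 0, -2, 0],
    [8.5, 0, -1, 0],
    [8.5, 0, 0, 0],
    [8.5, 0, 0, 0],
  ],
)

```text
clock: 17.45
tool_pos: [0.5789, -0.2411, 0.076]
eef_rot: [-179.9, -0.1, 103.4]
force: [-0.5, 0.4, -5.3]
opening: 0.0293
gripper_force: 22.8
```

```bash
python3 scn.py
```

```text
17.45 [ 0.5789 -0.2411  0.076 ] [-1.799e+02 -1.000e-01  1.034e+02] [-0.5  0.4 -5.3]
TCP rel dish S,N 0.021682262709755606 -0.0006641063119155373
all 311 foot 95 [-0.044 -0.027 -0.054] [-0.013  0.017 -0.045]
-0.056 S -0.0444 -0.0167 12 | -0.048 S -0.0403 -0.0026 42 | -0.04 S -0.0296 -0.0041 44 | -0.032 S -0.0276 -0.0045 37 | -0.024 S -0.0266 -0.0014 42 | -0.016 S -0.0225 -0.0045 39 |
```

Emit:
apply_moves(
  rows=[
    [0, 0, 0.1, 0],
    [0, 0, 0.2, 0],
    [0, 0, 0.3, 0],
    [-0.2, 0, 0.35, 0],
  ],
)

```text
clock: 18.0
tool_pos: [0.5801, -0.2427, 0.074]
eef_rot: [-180.0, -0.0, 103.4]
force: [0.1, 0.4, -5.7]
opening: 0.0296
gripper_force: 22.8
```

Emit:
apply_moves(
  rows=[
    [0, 0, 0.1, 0],
    [0, 0, 0.2, 0],
    [0, 0, 0.3, 0],
    [0, 0, 0.4, 0],
  ],
)

```text
clock: 18.5
tool_pos: [0.5806, -0.2432, 0.0728]
eef_rot: [179.9, 0.1, 103.4]
force: [-5.7, 1.2, 13.5]
opening: 0.0293
gripper_force: 24.8
```

Emit:
apply_moves(
  rows=[
    [-0.3, 0, 0, 0],
    [-0.6, 0, 0, 0],
    [-0.95, 0, 0.05, 0],
    [-1.3, 0, 0.1, 0],
    [-1.6, 0, 0.15, 0],
  ],
)

```text
clock: 19.12
tool_pos: [0.5848, -0.2582, 0.0709]
eef_rot: [179.8, 0.1, 103.4]
force: [-2.6, 1.9, 7.7]
opening: 0.0293
gripper_force: 23.4
```

```bash
python3 scn.py; python3 held.py|tail -4
```

```text
19.125 [ 0.5848 -0.2582  0.0709] [1.798e+02 1.000e-01 1.034e+02] [-2.6  1.9  7.7]
TCP rel dish S,N 0.003617361059681792 0.0010429226784733272
all 151 foot 4 [-0.031 -0.003 -0.049] [-0.018  0.006 -0.045]
-0.048 S -0.0201 0.0016 21 | -0.04 S -0.0195 0.0067 41 | -0.032 S -0.0176 0.0059 36 | -0.024 S -0.0161 0.0029 22 | -0.016 S -0.0149 -0.002 27 | 
brass S [0.0053 0.0232] Z [0.0304 0.0549] N [-0.0104  0.0112]
0.007 0.0544 | 0.019 0.0514 | 0.025 0.0492 | 
dark foot pts 209 [-0.0578 -0.0101 -0.0636] [-0.097  -0.0347 -0.0756] [-0.0067  0.0293 -0.0472]
foot normal tilt deg 103.74055695089694 [-0.24 -0.04  0.97]
```

Emit:
apply_moves(
  rows=[
    [-0.2, 0, 0.1, 0],
    [-0.4, 0, 0.2, 0],
    [-0.6, 0, 0.3, 0],
    [-0.7, 0, 0.4, 0],
    [-0.7, 0, 0.5, 0],
  ],
)

```text
clock: 19.9
tool_pos: [0.5874, -0.2671, 0.0678]
eef_rot: [179.7, 0.3, 103.4]
force: [-3.2, -2.0, 15.4]
opening: 0.0293
gripper_force: 24.1
```

```bash
python3 scn.py; python3 held.py|tail -4
```

```text
19.9 [ 0.5874 -0.2671  0.0678] [179.7   0.3 103.4] [-3.2 -2.  15.4]
TCP rel dish S,N -0.005623194565464977 0.0015752502048201988
all 114 foot 1 [-0.011  0.006 -0.046] [-0.011  0.006 -0.046]
-0.048 S -0.0119 0.0071 7 | -0.04 S -0.0125 0.0125 31 | -0.032 S -0.0113 0.0087 33 | -0.024 S -0.0117 0.0047 24 | -0.016 S -0.0106 -0.003 18 | 
brass S [0.0073 0.0185] Z [0.0323 0.0558] N [-0.0105  0.0111]
0.013 0.0546 | 0.019 0.0486 | 
dark foot pts 291 [-0.0653 -0.0107 -0.0648] [-0.0994 -0.0347 -0.0731] [ 0.0002  0.0306 -0.0474]
foot normal tilt deg 100.1860666011268 [-0.18 -0.01  0.98]
```

Emit:
apply_moves(
  rows=[
    [-0.1, 0, 0.1, 0],
    [-0.1, 0, 0.2, 0],
    [-0.1, 0, 0.3, 0],
    [-0.1, 0, 0.3, 0],
  ],
)

```text
clock: 20.55
tool_pos: [0.5884, -0.2696, 0.0665]
eef_rot: [179.6, 0.6, 103.3]
force: [-3.6, -5.9, 17.3]
opening: 0.0296
gripper_force: 24.7
```

```bash
python3 scn.py pics/d2.png; python3 held.py|tail -4
```

```text
20.55 [ 0.5884 -0.2696  0.0665] [179.6   0.6 103.3] [-3.6 -5.9 17.3]
TCP rel dish S,N -0.00828550118565397 0.001913716796294057
all 101 foot 0 0 0
-0.04 S -0.0105 0.0113 29 | -0.032 S -0.0103 0.0119 31 | -0.024 S -0.0108 0.0076 19 | -0.016 S -0.0112 -0.002 21 | 
brass S [0.0074 0.017 ] Z [0.0329 0.0565] N [-0.0105  0.0109]
0.007 0.0552 | 0.013 0.0546 | 0.019 0.0491 | 
dark foot pts 320 [-0.0664 -0.0105 -0.0642] [-0.1005 -0.0347 -0.0718] [-0.0016  0.0273 -0.0482]
foot normal tilt deg 98.9189770895762 [-0.16 -0.    0.99]
```

View pics/d2.png

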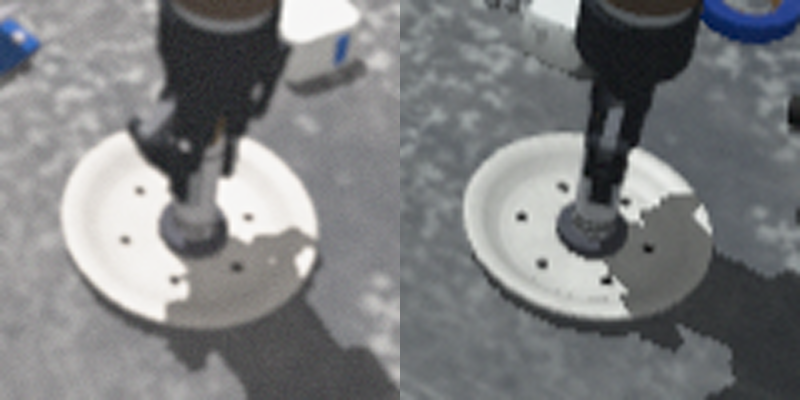

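Upright and flat on the floor, but about 8 mm right of the dish centre. I'll lift a few millimetres, re-centre and set it down gently.

Emit:
apply_moves(
  rows=[
    [0, 0, -0.4, 0],
    [0, 0, -1.0, 0],
    [0.4, -0.1, -1.2, 0],
    [0.75, -0.15, -1.2, 0],
    [0.75, -0.15, -1.0, 0],
    [0.75, -0.15, -0.8, 0],
    [0.75, -0.15, -0.8, 0],
  ],
)

```text
clock: 21.62
tool_pos: [0.5822, -0.259, 0.0679]
eef_rot: [-180.0, -0.0, 103.4]
force: [0.7, -0.7, -4.6]
opening: 0.0294
gripper_force: 22.3
```

```bash
cat > ctr.py <<'E'
from h import *
s=monitor.sense(); print(s['clock'],s['tool_pos'].round(4),s['force'].round(1))
for n in ("side","scene"):
    im,d=read_camera(n); C=cam(n); P=pts(C,d); v=cv2.cvtColor(im,cv2.COLOR_RGB2HSV)[...,2]
    r=np.hypot(P[...,0]-.5846,P[...,1]+.262)
    rim=(r>.07)&(r<.1)&(P[...,2]>.010)&(P[...,2]<.02); 
    ft=(r<.05)&(P[...,2]>.006)&(P[...,2]<.03)&(v<130); q=P[ft]
    w=P[(r<.05)&(P[...,2]>.018)&(P[...,2]<.05)&(v>=110)]
    fx=(q.max(0)+q.min(0))/2
    print(n,"rim c",((P[rim].max(0)+P[rim].min(0))/2).round(4),"foot",ft.sum(),q.min(0).round(4),q.max(0).round(4))
    # circle-fit of foot top outer edge & body via camera-facing points
    for nm,pp,R in (("flange",P[ft&(P[...,2]<.0115)],.025),("body",w,.015)):
        if len(pp)>8:
            from scipy.optimize import least_squares
            o=least_squares(lambda c:np.hypot(pp[:,0]-c[0],pp[:,1]-c[1])-R,[.5846,-.262],loss="soft_l1",f_scale=.002); print("  ",nm,len(pp),o.x.round(4))
E
python3 ctr.py; python3 scn.py|tail -2
```

```text
21.625 [ 0.5822 -0.259   0.0679] [ 0.7 -0.7 -4.6]
side rim c [ 0.5839 -0.2626  0.0145] foot 205 [ 0.5552 -0.2818  0.0061] [ 0.5996 -0.2378  0.03  ]
   flange 41 [ 0.5801 -0.2541]
   body 92 [ 0.5796 -0.2544]
scene rim c [ 0.5856 -0.2625  0.015 ] foot 166 [ 0.5548 -0.3048  0.0061] [ 0.624  -0.2324  0.03  ]
   flange 30 [ 0.5832 -0.2645]
   body 35 [ 0.5819 -0.2557]
all 110 foot 0 0 0
-0.048 S -0.0105 0.0025 6 | -0.04 S -0.0112 0.014 31 | -0.032 S -0.0106 0.0138 34 | -0.024 S -0.0105 0.0082 19 | -0.016 S -0.0108 -0.001 20 |
```

Emit:
apply_moves(
  rows=[
    [-0.2, 0.1, -0.1, 0],
    [-0.4, 0.2, 0, 0],
    [-0.4, 0.2, 0.1, 0],
    [-0.4, 0.2, 0.2, 0],
    [-0.4, 0.2, 0.25, 0],
    [-0.4, 0.2, 0.3, 0],
    [-0.4, 0.2, 0.35, 0],
  ],
)

```text
clock: 22.65
tool_pos: [0.5855, -0.263, 0.0664]
eef_rot: [180.0, 0.1, 103.4]
force: [-4.8, -0.3, 6.1]
opening: 0.0293
gripper_force: 23.4
```

Emit:
apply_moves(
  rows=[
    [0, 0, 0.1, 0],
    [0, 0, 0.2, 0],
    [0, 0, 0.3, 0],
    [0, 0, 0.3, 0],
  ],
)

```text
clock: 23.15
tool_pos: [0.5857, -0.2639, 0.066]
eef_rot: [179.9, 0.2, 103.4]
force: [-6.9, -0.4, 16.5]
opening: 0.0294
gripper_force: 24.2
```

```bash
python3 scn.py; python3 ctr.py|grep -v rim
```

```text
23.15 [ 0.5857 -0.2639  0.066 ] [179.9   0.2 103.4] [-6.9 -0.4 16.5]
TCP rel dish S,N -0.0020674478991640475 0.0006301194755378081
all 95 foot 0 0 0
-0.04 S -0.0094 0.0135 29 | -0.032 S -0.01 0.0161 29 | -0.024 S -0.0099 0.0094 20 | -0.016 S -0.01 -0.0053 17 | 
23.2 [ 0.5857 -0.2639  0.066 ] [-7.  -1.  15.5]
   flange 87 [ 0.5857 -0.255 ]
   body 85 [ 0.5831 -0.2583]
   flange 42 [ 0.5874 -0.2649]
   body 28 [ 0.5852 -0.2599]
```

Emit:
apply_moves(
  rows=[
    [0, 0, -0.15, 0],
    [0, 0, -0.25, 0],
    [0, 0, -0.25, 0],
  ],
)

```text
clock: 23.68
tool_pos: [0.5857, -0.2636, 0.0661]
eef_rot: [180.0, 0.2, 103.4]
force: [-3.9, -2.1, 7.6]
opening: 0.0295
gripper_force: 23.2
```

Emit:
apply_moves(
  rows=[
    [0, 0, 0, 0],
    [0, 0, 0, 0],
    [0, 0, 0, 0],
    [0, 0, 0, 0],
    [0, 0, 0, 0],
  ],
  grip=0.75,
)

```text
clock: 24.3
tool_pos: [0.5854, -0.2624, 0.0643]
eef_rot: [-180.0, -0.0, 103.4]
force: [0.4, -0.4, 0.4]
opening: 0.0641
gripper_force: 0.0
```

```bash
python3 ctr.py; python3 held.py|sed -n 2,3p
```

```text
24.3 [ 0.5854 -0.2624  0.0643] [ 0.4 -0.4  0.4]
side rim c [ 0.5827 -0.2627  0.0142] foot 186 [ 0.5571 -0.2849  0.007 ] [ 0.6019 -0.2452  0.0299]
   flange 81 [ 0.5859 -0.2541]
   body 86 [ 0.583  -0.2586]
scene rim c [ 0.5864 -0.2621  0.015 ] foot 161 [ 0.5396 -0.3085  0.0061] [ 0.6231 -0.2191  0.0299]
   flange 48 [ 0.5868 -0.2607]
brass S [0.0064 0.0144] Z [0.0346 0.0583] N [-0.0104  0.0106]
0.007 0.0573 | 0.013 0.0522 |
```

Released and standing. I'll retreat straight up, move away and check.

Emit:
apply_moves(
  rows=[
    [0, 0, -1, 0],
    [0, 0, -4, 0],
    [0, 0, -9, 0],
    [0, 0, -14, 0],
    [-2, 0, -17, 0],
    [-6, 0, -18, 0],
    [-9, 0, -18, 0],
    [-9, 0, -18, 0],
  ],
)

```text
clock: 25.5
tool_pos: [0.6061, -0.3522, 0.2445]
eef_rot: [180.0, 0.0, 103.2]
force: [0.4, 0.7, -0.2]
opening: 0.0644
gripper_force: 0.0
```

```bash
python3 ctr.py; python3 - <<'E'
from h import *
a,_=read_camera("wrist"); b,_=read_camera("side")
p=proj(cam("side"),[.585,-.262,.05])[0].astype(int); x,y=p-80
cv2.imwrite("pics/f.png",np.hstack([a[:,90:470],cv2.resize(b[y:y+160,x:x+160],(420,420),interpolation=cv2.INTER_CUBIC)])[...,::-1])
E
```

```text
25.5 [ 0.6061 -0.3522  0.2445] [ 0.4  0.7 -0.2]
side rim c [ 0.5838 -0.2621  0.0144] foot 203 [ 0.558  -0.2841  0.0064] [ 0.6031 -0.2395  0.0297]
   flange 94 [ 0.5842 -0.2552]
   body 86 [ 0.5829 -0.2585]
scene rim c [ 0.5856 -0.2624  0.015 ] foot 160 [ 0.5579 -0.3071  0.006 ] [ 0.6123 -0.2186  0.0298]
   flange 37 [ 0.5856 -0.2602]
   body 14 [ 0.5852 -0.26  ]
```

View pics/f.png

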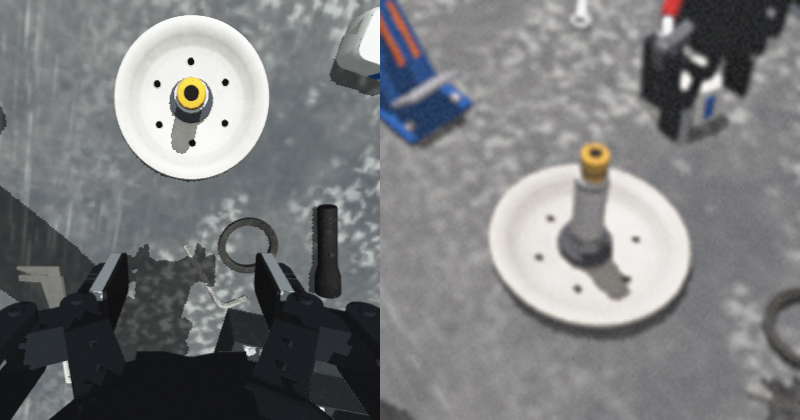

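The cartridge stands upright on its foot in the middle of the dish, with the foot at (191,103) inside the ring of holes, and the gripper is clear. I'm handing the job in.

```bash
python3 -c "
from rig import arm
print(arm.close_job())"
```

```text
the job is handed in; nothing more can be done
None
```

The cartridge stands upright on its foot in the middle of the dish, within about 3 mm of centre. It was parked on the angled rest and regripped first, and the job was handed in at about 26 s; I never moved the carton, tub or bearing but did not re-measure them.

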